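# Uncouple the trolley drawbar from the fitting-bench ball

### The arm

A 6-joint arm with a two-finger parallel gripper is mounted at the origin on the work surface. World frame = base frame: x ahead of the robot, y to its left, z up, the work surface at z = 0. Lengths are in m, angles in rad, forces in N, time in s.
With the tool pointing down it reaches from about 0.225 to 0.875 m from the base axis. Payload 3.4 kg.
Tool frame: the origin (TCP) lies between the finger pads; the fingertips stand 25 mm ahead of it and the grasp point (between the pads) lies 6 mm ahead of it; z points along the fingers, y is the line along which they close (so a half turn about z gives the same grasp; the last joint's range is limited). The gripper opens to 85 mm and grips with 20 to 120 N. Pads are 22 mm wide; open, the fingers measure 114 mm over their backs; the gripper's body (76 mm by 85 mm) begins 54 mm behind the grasp point. The pads swing forward as they close: fully open they stand 13 mm farther back than shut.
Start: joints at [-1.418, 0.276, 1.505, -0, 1.361, -0.121], TCP at [0.155, -0.554, 0.256] pointing down, gripper open.
Joint ranges: [-2.89, 2.89], [-0.75, 2.08], [0.22, 2.7], [-1.18, 4.32], [0.11, 2.71], [-2.7, 2.7]. Speed limits (rad/s): [2.57, 2.57, 3.14, 3.14, 3.14, 3.14].

### API

Orientations are given as a unit quaternion [w, x, y, z].
In Python, from rig import manip, cams, ticket gives the robot as it stands.
- The arm moves only by the tool step_arm, never from a script. Its argument "increments" is a list of rows, each an object with "dp": the shift along the world's x, y, z each as a share of 0.2 m, from -1 to 1, a list of three; "yaw": the turn about the world's z as a share of 0.15 rad, from -1 to 1; "grip": the opening, from 0 (shut) to 1 (fully open). In form: [{"dp": [tx, ty, tz], "yaw": yaw, "grip": grip}, ...]. A call has 1 to 5 rows; each row shifts and turns the commanded pose from where the row before left it; what a row does not reach is not made up. A row lasts 1/8 s, in which the tool goes at most 62.5 mm and 10.7 degrees, less where a joint would pass 70% of its speed; a pose out of reach is approached as far as the arm can. A call with a number of a shift or a turn outside -1 to 1 is refused whole. A call with a gripper value outside its range is refused whole. The fingers move at their own pace and stop on an object; "squeeze" is the grip in N (left out, the last holds). Time passes only in rows, so rows that do not move let the fingers close. It gives the time, the measured TCP pose, the force, the opening and the grip force at its end, in the units of the state.
- manip.get_state(): the state, without advancing time (a new reading comes with each control period).
- cams.get_image(name): name is "side" or "top"; returns the picture (480x640x3 uint8, blue, green, red); there is no depth.
- cams.get_calibration(name): a dict with "fx", "fy", "cx", "cy" (pixels), "extrinsics" (4x4, takes a point from camera to world coordinates). Camera axes: x right, y up, looking along -z (the intrinsics and any distortion apply to the point x, -y, -z); pixel columns grow to the right and rows downward; lengths in m; the calibration is good to about 2 mm. A picture is of the moment at which its call begins. get_calibration takes no time and is no camera call.
- ticket.sign_off(): hands the job in; it is judged then, once.
The state is a dict: "clock": time; "qpos": joint angles; "qd": joint speeds; "effort": joint torques, N m; "position": TCP position; "ee_rot": TCP orientation; "contact_force": force on the tool from outside, world axes, zero at the start; "moment": the same for the moment, N m; "width": finger opening in m; "gripper_force": force on a finger pad.
Only numpy, scipy, OpenCV 4.12 (cv2) and the standard library are available. Lean on these libraries where they do the work, as an engineer would, in place of code of your own. Each camera call takes 0.05 s, during which the arm holds its last target. There are 200 camera calls.

### The job

Uncouple the trolley drawbar from the ball on the bench fixture: pull the coupler's black lock cap up until it is out, then, with the coupler still down on the ball, squeeze the spring latch's tab sideways to the grip bar and lift the coupler straight up off the ball. Finish still holding it, level and still above the ball, about 10 cm higher than it sat, and leave the other things on the bench where they are.

Things in the scene. Friction and masses are not known exactly. Their poses are not given: they have to be found in the camera images.
- coupler: Loose drawbar head, grey, with an aluminium square stub; 0.7 to 0.95 kg in all, balanced under the grip. Origin: centre of the ball it sits on; x along the stub, y sideways, z up. Socket 68 mm across, from z -17 mm up to a flat deck with top at z 32.5 (x -44 to 75, y -34 to 34). Stub 40 mm wide, x 45 to 167, z -12 to 24.5. The socket is clear of the ball after rising 42 mm.
- grip (a point): Point at (37, 0, 62) mm in the coupler's frame, between the fixed grip bar (x 5 to 69, y 3 to 13, z 52 to 72 mm, on two end posts) and the parallel latch tab at its -y side. 42 mm over both when the latch is shut (outer faces at y +13 and -29), 26 mm when open, then centred on this point. 24 mm are free below it, down to the latch strap. Axes as the coupler's.
- latch_tab (a point): Centre of the latch tab's outer face (towards -y of the coupler), at (37, -29, 62) mm in its frame when shut. The steel tab is 64 mm long in x, 8 mm thick in y, up to z 72. It is one piece with a strap across the deck (z 33 to 38) and a jaw that reaches round the +y side of the head (y up to 44, 61 when open) and in under the ball.
- latch (a joint): Travel of the latch in m, along +y of the coupler: 0 shut (jaw under the ball), 0.017 fully open, at a stop; the ball passes from about 0.014. A spring pulls it shut with 6 N at 0 and 12 N at full travel, so it must stay squeezed until the ball is out. The lock pin blocks it until the lock cap is raised.
- cap (a point): Gripping point on the lock cap's round black knob, 20 mm thick: (-28, 0, 58.5) mm in the coupler's frame when down. The cap's top is 9.5 mm above this point, its underside 16.5 mm below; under it are a bracket 14 mm wide in y and, at -y, the latch strap, its top 20.5 mm below this point. The grip bar's near end is 33 mm from the cap's axis in x.
- lock_cap (a joint): Rise of the lock cap in m, along the coupler's z: 0 down (pin blocks the latch), 0.012 fully out. Friction of 3 N holds it wherever it is left. The pin is clear of the latch from 0.007.
- ball (a point): Centre of the 50 mm steel ball on the fixture, 80 mm above the table; its top is flat, 24.5 mm above this point, its neck 21 mm thick. Axes: z up, x along the fixture towards the saddle.
- fixture: Fixed aluminium plate 270 x 150 x 20 mm (x -65 to 205, y -75 to 75 from its origin, which lies on the table under the ball) with the ball and, 140 mm along x, a steel saddle 24 mm long that bears the stub between two 14 mm high cheeks.
- spare_ball: Bystander: a loose spare ball like the one in the fixture, on a 48 mm round foot, 74 mm tall; origin at its underside.
- grease_tin: Bystander: round tin, 68 mm across, 55 mm tall; origin at its underside.
- parts_box: Bystander: cardboard box 85 x 65 x 50 mm; origin at its underside.
- wrench: Bystander: steel wrench 190 mm long, lying on the bench.
- screwdriver: Bystander: black-handled screwdriver 200 mm long, lying on the bench.
- hex_nut: Bystander: hexagon nut 36 mm across, 14 mm tall, lying on the fixture plate.
- washer: Bystander: washer 38 mm across, 5 mm thick, lying on the fixture plate.
Mind the look-alikes: they are no part of the job. Leave any green look-alike of the coupler alone.

How it is judged:
On the way, in this order (a step that is already met when the one before it is completed fails the run):
1. the lock cap is pulled out (up at least 8 mm) while the coupler sits on the ball (value of joint lock_cap above 0.008 m and z of coupler in the frame of ball below 0.008 m), for 0.2 s.
2. the latch is pulled open (at least 13 mm) while the coupler still sits on the ball (value of joint latch above 0.013 m and z of coupler in the frame of ball below 0.008 m), for 0.1 s.
3. the coupler is off the ball, held by the fingers (z of coupler in the frame of ball above 0.05 m and contact force between the fingers and coupler above 2 N), for 0.1 s.
At the end, for the whole second after the job is handed in: The fingers hold the coupler 75 to 150 mm higher than it sat, within 40 mm of straight above the ball, level within about 14 degrees and still (under 30 mm/s), touching nothing of the fixture; the lock cap is still out (z of coupler in the frame of ball between 0.075 and 0.15 m and horizontal distance between coupler and ball below 0.04 m and angle between coupler's own z axis and vertical below 0.25 rad and contact force between the fingers and coupler above 2 N and contact force between coupler and fixture below 0.1 N and value of joint lock_cap above 0.006 m and linear speed of coupler below 0.03 m/s); the arm keeps its last pose, push and grip.
It fails at once if another thing on the bench is moved by more than 25 mm (distance of any of spare_ball, grease_tin, parts_box, wrench, screwdriver, hex_nut, washer from where it was at the start of the episode above 0.025 m).
It also fails if it takes over 42 s, if anything falls off the work surface, if the arm or the gripper's body presses on something with over 40 N, if the wrist force passes 120 N, or if a joint passes its speed limit or range.

## Working session

There is one attempt and no reset: what is moved stays moved. The work goes in short steps, Python scripts to look and compute and a tool call to move; the robot and the scene stay as the last step left them, time stands still between calls to the robot, and variables do not carry over. Pictures are saved under pics/ and viewed, at most 10 in all, crops included, and the job is handed in when it is done.

Besides the shell and the picture viewer there is one more tool, called after "Emit:" as name(argument=value, ...), one argument or row to a line, values as JSON. step_arm: Moves the arm, as the interface text tells. Shift numbers are shares of 0.2 m and turn numbers shares of 0.15 rad, none past 1 either way. Its arguments: {"type":"object","properties":{"increments":{"type":"array"},"squeeze":{"type":"number"}},"required":["increments"]}

```bash
mkdir -p pics; python3 - <<'E'
from rig import manip, cams
import cv2
for n in ("top","side"):
    cv2.imwrite(f"pics/{n}0.png",cams.get_image(n)); c=cams.get_calibration(n); print(n,c)
s=manip.get_state(); print(s)
E
```

```text
top {'fx': 554.3444076806248, 'fy': 554.3444076806248, 'cx': 318.8716251374706, 'cy': 236.92125806307246, 'extrinsics': array([[ 0.06682068,  0.97771223, -0.19903214,  0.25024318],
       [-0.99775855,  0.06476029, -0.01685147,  0.0169292 ],
       [-0.00358651,  0.19971205,  0.97984807,  1.25824013],
       [ 0.        ,  0.        ,  0.        ,  1.        ]])}
side {'fx': 496.70706990034677, 'fy': 496.70706990034677, 'cx': 318.54100065157945, 'cy': 239.99372337164047, 'extrinsics': array([[-0.68608704,  0.47160136, -0.55396455, -0.08627489],
       [-0.72727524, -0.46432266,  0.50544554,  0.53998633],
       [-0.01884949,  0.74966434,  0.66154975,  0.78056335],
       [ 0.        ,  0.        ,  0.        ,  1.        ]])}
{'clock': 0.1, 'qpos': array([-1.41800297e+00,  2.76552668e-01,  1.50598788e+00, -2.06495566e-05,
        1.36070941e+00, -1.21009800e-01]), 'qd': array([ 1.10074284e-04, -1.94989944e-03, -2.43140428e-03, -9.62340959e-04,
       -2.24308426e-04, -1.77715213e-05]), 'effort': array([ 1.71119271e-03, -4.17699230e+01, -2.46404493e+01, -2.65147755e-04,
        5.82951237e-03, -9.33542992e-06]), 'position': array([ 0.1553951 , -0.55316575,  0.25552169]), 'ee_rot': array([-8.28384728e-04,  9.90642971e-01,  1.36476436e-01, -2.32628664e-05]), 'contact_force': array([0.58919373, 0.65699153, 0.16294059]), 'moment': array([ 0.00224605,  0.01016833, -0.0661953 ]), 'gripper_force': 0.0, 'width': 0.0853218137753495}
```

View pics/top0.png

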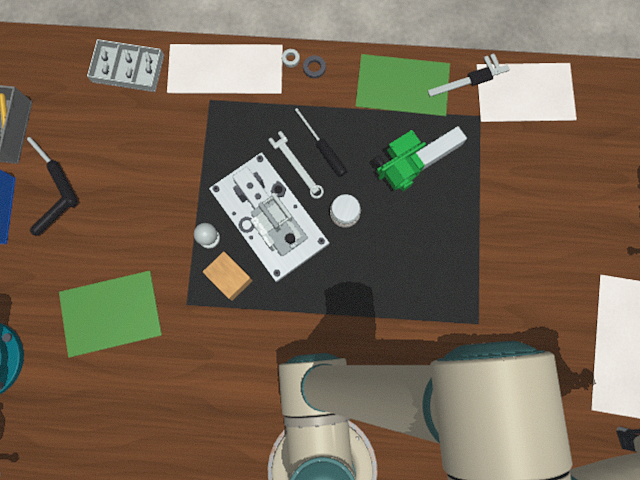

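View pics/side0.png

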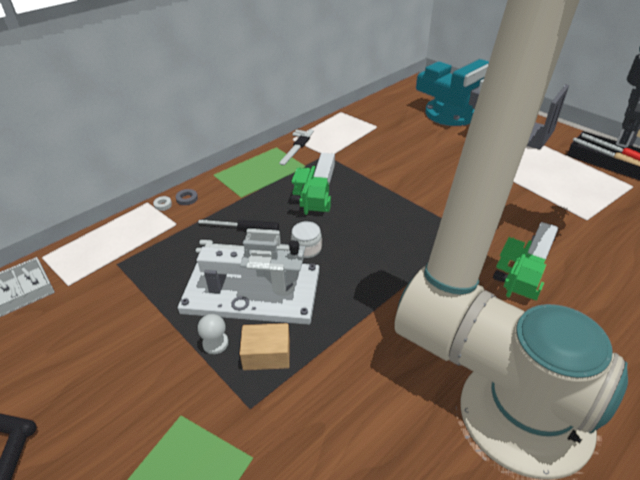

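The top view shows the plate around (268,217), with the black cap at about (291,238) and the stub pointing up-left. In the side view the cap is at about (295,246). I'll enlarge both.

```bash
cat > h.py <<'E'
import numpy as np, cv2
from rig import manip, cams, ticket
def ray(n,u,v):
    c=cams.get_calibration(n); E=c["extrinsics"]
    d=E[:3,:3]@np.array([(u-c["cx"])/c["fx"],-(v-c["cy"])/c["fy"],-1]); return E[:3,3],d/np.linalg.norm(d)
def onz(n,u,v,z):
    o,d=ray(n,u,v); return o+d*(z-o[2])/d[2]
def tri(a,b):
    (o1,d1),(o2,d2)=ray("top",*a),ray("side",*b)
    t=np.linalg.lstsq(np.c_[d1,-d2],o2-o1,rcond=None)[0]
    p,q=o1+t[0]*d1,o2+t[1]*d2; return (p+q)/2,np.linalg.norm(p-q)
def proj(n,p):
    c=cams.get_calibration(n); E=c["extrinsics"]; q=E[:3,:3].T@(np.asarray(p)-E[:3,3])
    return c["cx"]-c["fx"]*q[0]/q[2], c["cy"]+c["fy"]*q[1]/q[2]
E
python3 - <<'E'
from h import *
t=cv2.imread("pics/top0.png")[145:290,195:340]; s=cv2.imread("pics/side0.png")[215:335,170:330]
cv2.imwrite("pics/c0.png",np.hstack([cv2.resize(t,(400,400),interpolation=2),cv2.resize(s,(400,300),interpolation=2) if 0 else cv2.copyMakeBorder(cv2.resize(s,(400,300),interpolation=2),0,100,0,0,0)]))
E
```

```text
(no output)
```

View pics/c0.png

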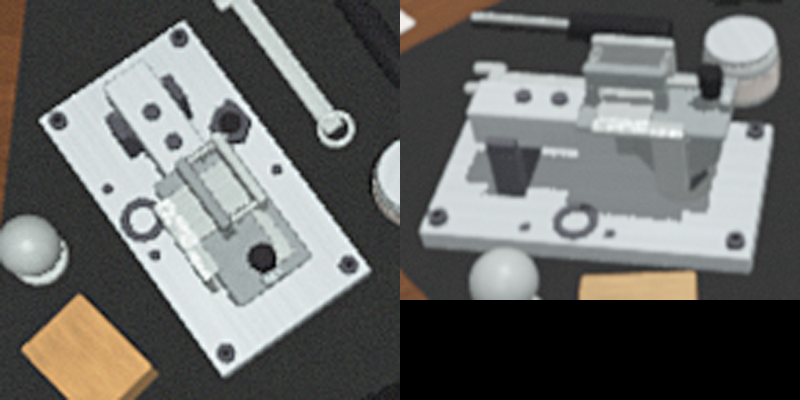

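The crops show the cap at (263,257) in the left one and (310,82) in the right one, and the plate corners clearly.

```bash
python3 - <<'E'
from h import *
def cap(n,x0,y0,x1,y1):
    im=cv2.imread(f"pics/{n}0.png")[y0:y1,x0:x1].max(2)
    k,l,st,ce=cv2.connectedComponentsWithStats((im<60).astype(np.uint8))
    print(n,[(st[i].tolist(),(ce[i]+[x0,y0]).round(1).tolist()) for i in range(1,k) if st[i][4]>15])
cap("top",280,226,303,250); cap("side",284,236,304,258)
C=[(262.1,152.3),(209.5,187.8),(275.5,281.7),(329.1,242.2)]
P=np.array([onz("top",u,v,.02)[:2] for u,v in C]); print(P.round(4))
a=(P[0]+P[1]-P[2]-P[3]); yaw=np.arctan2(a[1],a[0]); b=P[1]-P[0]+P[2]-P[3]; print("yaw",yaw,np.arctan2(b[1],b[0])-np.pi/2,np.linalg.norm(a)/2,np.linalg.norm(b)/2)
c=P.mean(0); x=np.array([np.cos(yaw),np.sin(yaw)]); print("ball",c-.07*x,"cap",c-.098*x)
print(onz("top",290.3,238.2,.148),tri((290.3,238.2),(294,247)))
E
```

```text
top [([5, 8, 10, 10, 74], [289.8, 238.2])]
side [([0, 0, 15, 19, 147], [291.7, 245.0])]
[[0.6957 0.1851]
 [0.6012 0.2996]
 [0.393  0.1285]
 [0.4911 0.0142]]
yaw 0.6919296086333239 0.6999590202894437 0.26805498423212726 0.14949295685463465
ball [0.49135746 0.11217388] cap [0.46979701 0.0943092 ]
[0.46924182 0.09410135 0.148     ] (array([0.47184237, 0.09511356, 0.1357824 ]), np.float64(0.0004923031484729563))
```

Emit:
step_arm(
  increments=[
    {"dp": [0.13,0.27,0],"yaw": 0.23,"grip": 1},
    {"dp": [0.13,0.27,0],"yaw": 0.23,"grip": 1},
    {"dp": [0.13,0.27,0],"yaw": 0.23,"grip": 1},
    {"dp": [0.13,0.27,0],"yaw": 0.23,"grip": 1},
    {"dp": [0.13,0.27,0],"yaw": 0.23,"grip": 1},
  ],
  squeeze=30,
)

```text
clock: 0.72
position: [0.2859, -0.2817, 0.2561]
ee_rot: [-0.0, 0.975, 0.221, 0.0]
contact_force: [1.1, -0.1, -0.1]
width: 0.0858
gripper_force: 0.0
```

Emit:
step_arm(
  increments=[
    {"dp": [0.13,0.27,0],"yaw": 0.23,"grip": 1},
    {"dp": [0.13,0.27,0],"yaw": 0.23,"grip": 1},
    {"dp": [0.13,0.27,0],"yaw": 0.23,"grip": 1},
    {"dp": [0.13,0.27,0],"yaw": 0.23,"grip": 1},
    {"dp": [0.13,0.27,0],"yaw": 0.23,"grip": 1},
  ],
)

```text
clock: 1.35
position: [0.4158, -0.0117, 0.2563]
ee_rot: [0.0, 0.952, 0.305, 0.0]
contact_force: [2.0, 0.4, -0.4]
width: 0.0855
gripper_force: 0.0
```

Emit:
step_arm(
  increments=[
    {"dp": [0.134,0.265,0],"yaw": 0.25,"grip": 1},
    {"dp": [0.134,0.265,0],"yaw": 0.25,"grip": 1},
    {"dp": [0,0,-0.2],"yaw": 0,"grip": 1},
    {"dp": [0,0,0],"yaw": 0,"grip": 1},
  ],
)

```text
clock: 1.85
position: [0.4665, 0.0929, 0.2136]
ee_rot: [-0.001, 0.94, 0.341, -0.004]
contact_force: [-0.3, -0.5, 0.3]
width: 0.0855
gripper_force: 0.0
```

```bash
python3 - <<'E'
from h import *
s=manip.get_state(); p=s["position"]; q=s["ee_rot"]; print(p, 2*np.arctan2(q[2],q[1]))
im=[cams.get_image(n) for n in("top","side")]
for i,n in zip(im,("top","side")):
    u,v=proj(n,p+[0,0,-.006]); print(n,u,v)
    cv2.imwrite(f"pics/{n}1.png",i)
a=im[0][150:290,200:340]; b=im[1][170:310,220:360]
cv2.imwrite("pics/c1.png",cv2.resize(np.hstack([a,b]),(800,400),interpolation=2))
E
```

```text
[0.4665031  0.09294839 0.21358428] 0.6955061169056023
top 289.12059891799163 233.54794745891974
side 294.9198602942985 218.8882644488559
```

View pics/c1.png

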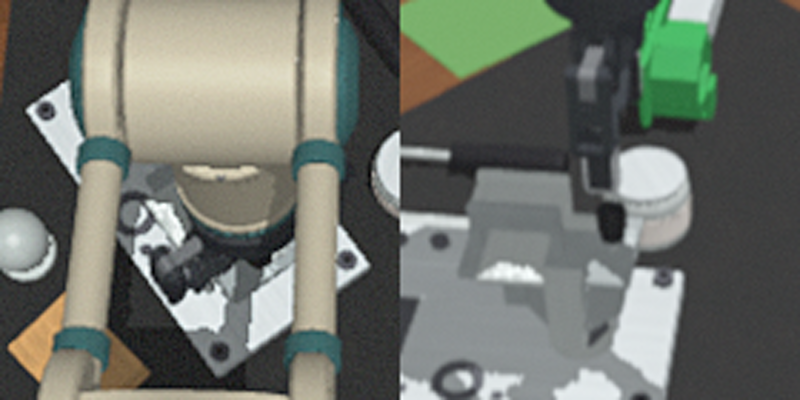

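The near finger stands over the cap, which is at (294,247) in the side view. Descending and closing on it.

Emit:
step_arm(
  increments=[
    {"dp": [0.015,0.007,-0.13],"yaw": 0,"grip": 1},
    {"dp": [0,0,-0.13],"yaw": 0,"grip": 1},
    {"dp": [0,0,-0.065],"yaw": 0,"grip": 1},
    {"dp": [0,0,0],"yaw": 0,"grip": 1},
  ],
)

```text
clock: 2.45
position: [0.4722, 0.0932, 0.1517]
ee_rot: [0.0, 0.941, 0.339, 0.0]
contact_force: [0.5, 0.5, -0.1]
width: 0.0853
gripper_force: 0.0
```

Emit:
step_arm(
  increments=[
    {"dp": [0,0,0],"yaw": 0,"grip": 0},
    {"dp": [0,0,0],"yaw": 0,"grip": 0},
    {"dp": [0,0,0],"yaw": 0,"grip": 0},
    {"dp": [0,0,0],"yaw": 0,"grip": 0},
    {"dp": [0,0,0],"yaw": 0,"grip": 0},
  ],
)

```text
clock: 3.08
position: [0.4716, 0.0945, 0.1515]
ee_rot: [-0.001, 0.94, 0.34, -0.0]
contact_force: [-2.9, 2.9, 2.7]
width: 0.0185
gripper_force: 29.5
```

Emit:
step_arm(
  increments=[
    {"dp": [0,0,0.015],"yaw": 0,"grip": 0},
    {"dp": [0,0,0.02],"yaw": 0,"grip": 0},
    {"dp": [0,0,0.02],"yaw": 0,"grip": 0},
    {"dp": [0,0,0],"yaw": 0,"grip": 0},
    {"dp": [0,0,0],"yaw": 0,"grip": 0},
  ],
)

```text
clock: 3.7
position: [0.4721, 0.0936, 0.1627]
ee_rot: [0.0, 0.94, 0.34, 0.0]
contact_force: [-1.9, 0.6, 1.7]
width: 0.0183
gripper_force: 29.9
```

```bash
python3 - <<'E'
from h import *
s=manip.get_state(); print(s["position"],s["contact_force"],s["width"],s["gripper_force"])
im=cams.get_image("side"); cv2.imwrite("pics/side2.png",im)
cv2.imwrite("pics/c2.png",cv2.resize(im[190:290,240:340],(600,600),interpolation=2))
E
```

```text
[0.4721392  0.0936011  0.16268412] [-1.92820744  0.6400571   1.70799797] 0.01830963153454842 29.881390134186177
```

View pics/c2.png

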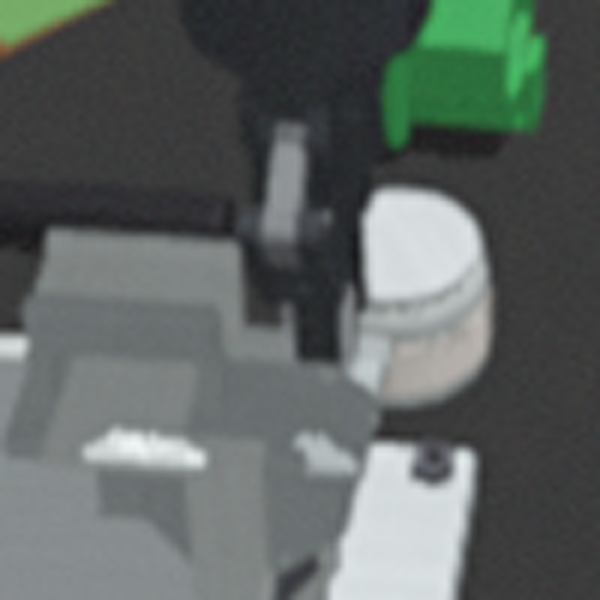

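Emit:
step_arm(
  increments=[
    {"dp": [0,0,0],"yaw": 0,"grip": 1},
    {"dp": [0,0,0],"yaw": 0,"grip": 1},
    {"dp": [0,0,0],"yaw": 0,"grip": 1},
    {"dp": [0,0,0.12],"yaw": 0,"grip": 1},
    {"dp": [0,0,0.16],"yaw": 0,"grip": 1},
  ],
  squeeze=60,
)

```text
clock: 4.38
position: [0.4716, 0.0936, 0.2182]
ee_rot: [-0.0, 0.94, 0.34, -0.001]
contact_force: [0.5, 0.1, 0.1]
width: 0.0854
gripper_force: 0.0
```

Emit:
step_arm(
  increments=[
    {"dp": [0.12,0.106,0],"yaw": 0,"grip": 1},
    {"dp": [0.12,0.106,0],"yaw": 0,"grip": 1},
    {"dp": [0,0,0],"yaw": 0,"grip": 1},
  ],
)

```text
clock: 4.75
position: [0.5217, 0.1372, 0.2182]
ee_rot: [0.0, 0.94, 0.341, 0.001]
contact_force: [-0.4, -1.1, -0.3]
width: 0.0856
gripper_force: 0.0
```

```bash
python3 - <<'E'
from h import *
s=manip.get_state(); q=s["ee_rot"]; print(s["position"],s["contact_force"],s["width"],2*np.arctan2(q[2],q[1]))
im=cams.get_image("side"); cv2.imwrite("pics/side3.png",im)
a=cv2.imread("pics/side0.png")
f=lambda i:i[190:290,240:340]
cv2.imwrite("pics/c3.png",cv2.resize(np.hstack([f(a),f(im)]),(800,400),interpolation=2))
E
```

```text
[0.52173197 0.13718753 0.21821045] [-0.3905615  -1.13504265 -0.28184853] 0.08558118649317742 0.6951445466435335
```

View pics/c3.png

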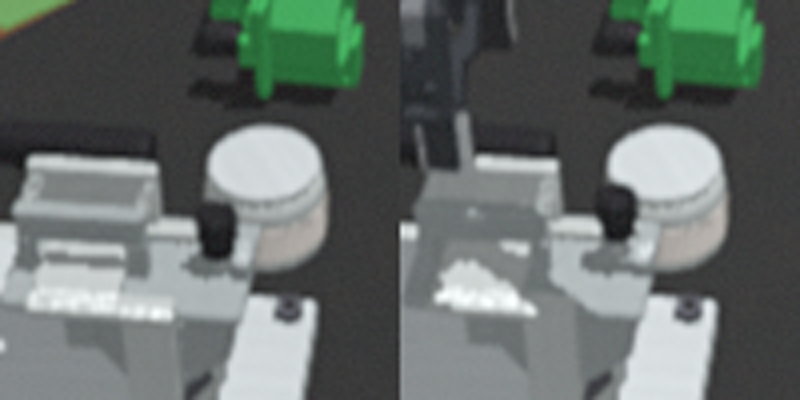

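The cap now sits about 5 px higher in the side view than before (about 11 mm), so it is out. Descending onto the grip.

Emit:
step_arm(
  increments=[
    {"dp": [-0.01,-0.007,-0.13],"yaw": 0,"grip": 1},
    {"dp": [0,0,-0.13],"yaw": 0,"grip": 1},
    {"dp": [0,0,-0.09],"yaw": 0,"grip": 1},
    {"dp": [0,0,0],"yaw": 0,"grip": 1},
  ],
)

```text
clock: 5.3
position: [0.5161, 0.134, 0.147]
ee_rot: [-0.0, 0.94, 0.34, -0.002]
contact_force: [0.2, 1.3, 0.7]
width: 0.0853
gripper_force: 0.0
```

Emit:
step_arm(
  increments=[
    {"dp": [0,0,0],"yaw": 0,"grip": 0},
    {"dp": [0,0,0],"yaw": 0,"grip": 0},
    {"dp": [0,0,0],"yaw": 0,"grip": 0},
    {"dp": [0,0,0],"yaw": 0,"grip": 0},
    {"dp": [0,0,0],"yaw": 0,"grip": 0},
  ],
)

```text
clock: 5.92
position: [0.5186, 0.1361, 0.1508]
ee_rot: [-0.001, 0.94, 0.34, 0.002]
contact_force: [-2.0, 1.7, 10.3]
width: 0.0229
gripper_force: 59.6
```

Emit:
step_arm(
  increments=[
    {"dp": [0,0,0.02],"yaw": 0,"grip": 0},
    {"dp": [0,0,0.03],"yaw": 0,"grip": 0},
    {"dp": [0,0,0.03],"yaw": 0,"grip": 0},
  ],
)

```text
clock: 6.3
position: [0.5174, 0.1348, 0.1636]
ee_rot: [-0.0, 0.94, 0.34, -0.001]
contact_force: [0.5, 1.8, -8.8]
width: 0.0227
gripper_force: 59.4
```

The force is -8.8 N, which is just the coupler's weight, so it's rising freely.

Emit:
step_arm(
  increments=[
    {"dp": [0,0,0.08],"yaw": 0,"grip": 0},
    {"dp": [0,0,0.1],"yaw": 0,"grip": 0},
    {"dp": [0,0,0.1],"yaw": 0,"grip": 0},
    {"dp": [0,0,0.1],"yaw": 0,"grip": 0},
    {"dp": [0,0,0.05],"yaw": 0,"grip": 0},
  ],
)

```text
clock: 6.92
position: [0.5179, 0.1345, 0.251]
ee_rot: [0.0, 0.94, 0.34, -0.0]
contact_force: [-0.3, -0.4, -8.1]
width: 0.0227
gripper_force: 59.9
```

Emit:
step_arm(
  increments=[
    {"dp": [0,0,0],"yaw": 0,"grip": 0},
    {"dp": [0,0,0],"yaw": 0,"grip": 0},
    {"dp": [0,0,0],"yaw": 0,"grip": 0},
    {"dp": [0,0,0],"yaw": 0,"grip": 0},
  ],
)

```text
clock: 7.42
position: [0.5178, 0.1347, 0.2497]
ee_rot: [-0.0, 0.94, 0.34, -0.001]
contact_force: [-0.8, -0.3, -8.7]
width: 0.0228
gripper_force: 59.9
```

```bash
python3 - <<'E'
from h import *
s=manip.get_state(); print(s["position"],s["contact_force"],s["moment"],s["width"],s["gripper_force"],abs(s["qd"]).max())
cv2.imwrite("pics/side4.png",cams.get_image("side"))
E
```

```text
[0.51780285 0.13473802 0.24971561] [-0.78922881 -0.34243065 -8.67984788] [-0.01949665  0.02268682 -0.05365163] 0.022784662523530595 59.93939280509949 0.006168954757829973
```

View pics/side4.png

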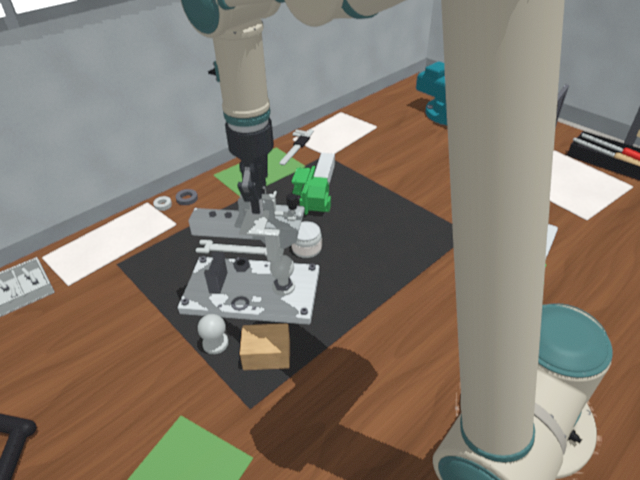

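The coupler hangs level at about (245,220), above the bare ball post at (283,270). The cap is out at (293,200) and the other objects look undisturbed.

```bash
python3 -c "
from rig import ticket
print(ticket.sign_off())"
```

```text
the job is handed in; nothing more can be done
None
```

The coupler is off the ball and still held, level and about 10 cm above where it sat, with the lock cap out; the job is handed in, and no verdict came back.

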